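# Clear the cartons, free the sagging bolt and hold the conveyor gate ajar

## Task

Two cartons stand in the way of the conveyor's guard gate: stack them squarely on the big carton at the left, the larger first and the smaller on top, long sides parallel. Then take the gate's bolt by its knob, raise its sagging nose over the bent-up lip of the keeper while pulling it back out, and swing the gate towards you until its free edge stands about a hand's breadth (100 mm) from where it was. The gate springs shut by itself, so finish while still holding it ajar and still; leave everything else where it is and the column standing.

Things in the scene. Friction and masses are not known exactly. Their poses are not given: they have to be found in the camera images.
- column_base_mid (a point): centre (half-way up) of the big closed carton on the table at the left, the foot of the column (all sizes here in mm): 110 long (its x axis) x 70 wide (y) x 60 tall (z), 1.1 kg, loose
- carton_large_mid (a point): centre (half-way up) of the larger of the two cartons standing before the gate: 92 long (x) x 60 wide (y) x 50 tall (z), about 0.3 kg; grip it across its 60 mm width
- carton_small_mid (a point): centre (half-way up) of the smaller carton before the gate: 74 long (x) x 50 wide (y) x 40 tall (z), about 0.2 kg; grip it across its 50 mm width. Which carton stands left or right varies
- gate_hinge (a point): fixed point on the gate's upright hinge line, at the gate's top-rail height (150 above the table). Its axes stay put: x points through the closed gate away from the robot onto the conveyor, y runs along the closed gate from its free edge to the hinge, z up. The gate is an open steel frame 250 wide and 150 tall on the end of a low cream conveyor, its free edge at y = -250 when shut; hinge post and keeper post are 140 tall
- gate (a joint): gate angle, rad: 0 shut, grows as its free edge swings towards the robot (clockwise seen from above), stop at 1.2. A spring closes it (0.25 N m when shut, 0.5 N m per rad more). Free edge 100 mm from its shut place = 0.40 rad
- gate_edge (a point): point on the gate's free edge at top-rail height, 250 from the hinge line; moves with the gate
- bolt_knob (a point): grip point on the bolt's upright round steel knob: 16 in diameter, its top 16 above this point, 34 of it free below down to the bolt rod. The rod lies along the gate's top rail, nose towards the keeper; shut, the knob is 187 mm from the hinge line (it follows the gate, bolt_slide and bolt_lift)
- bolt_slide (a joint): bolt travel along the gate, m: 0 shut, grows as it is drawn back towards the hinge, stop at 0.070; about 1.5 N of friction and it stays where left. The nose is clear of the keeper, so the gate can swing, from about 0.030 (0.055 gives room); unless lifted it is caught by the lip at about 0.005; its toe is past the lip by about 0.025
- bolt_lift (a joint): tilt of the bolt about its rear end, rad: 0 = sagging (as it rests, falls back if let go), grows as the knob and nose are lifted, stop at 0.22. The knob is 90 mm from that pivot: 1 mm of knob lift = 0.011 rad. The toe under the nose clears the lip above about 0.07 rad (7 mm of lift at the knob); about 13 mm is a good lift
- keeper_mid (a point): middle of the top of the keeper: two upright steel cheeks 42 over all on the post at the gate's free edge, tops 200 above the table, between which the bolt's nose lies; its bent-up lip on the gate side stops the toe of the nose
- tin: bystander, leave alone: round closed steel tin, 64 across and 50 tall, standing on the table; origin at the centre of its underside (mm)
- spanner: bystander, leave alone: steel spanner 170 long lying on the table near the robot; origin at the centre of its underside (mm)
- star_nut: bystander, leave alone: three-armed brass star nut, about 80 across and 22 tall, lying on the conveyor belt behind the gate; origin at the centre of its underside (mm)
- nozzle: bystander, leave alone: short steel tube 42 across and 22 tall, standing on the table on the robot's side of the cartons; origin at the centre of its underside (mm)
- oil_bottle: bystander, leave alone: white plastic bottle 56 across, 150 tall, standing on the table to the robot's right; origin at the centre of its underside (mm)
- pulley: bystander, leave alone: black belt pulley 84 across and 36 tall, lying flat on the table on the left; origin at the centre of its underside (mm)
- parts_tray: bystander, leave alone: dark grey open parts tray 100 x 120 x 50, on the table to the right; origin at the centre of its underside (mm)
Mind the look-alikes: they are no part of the job. What is shaped like the part that bears carton_small_mid but green or purple is not meant.

How it is judged:
On the way, in this order (a step that is already met when the one before it is completed fails the run):
1. the larger carton stands squarely on the big one, let go (horizontal distance between carton_large_mid and column_base_mid below 0.014 m and z of carton_large_mid in the frame of column_base_mid between 0.05 and 0.06 m and angle between the x axis of carton_large_mid and the x axis of column_base_mid, either way round below 0.16 rad and angle between carton_large_mid's own z axis and vertical below 0.08 rad and contact force between the fingers and carton_large below 0.1 N), for 0.2 s.
2. the smaller carton stands squarely on the larger, let go (all of step 1 and horizontal distance between carton_small_mid and carton_large_mid below 0.014 m and z of carton_small_mid in the frame of carton_large_mid between 0.04 and 0.05 m and angle between the x axis of carton_small_mid and the x axis of carton_large_mid, either way round below 0.16 rad and angle between carton_small_mid's own z axis and vertical below 0.08 rad and contact force between the fingers and carton_small below 0.1 N), for 0.2 s.
3. the bolt is drawn back past the keeper's lip (value of joint bolt_slide above 0.025 m), for 0.1 s.
4. the gate is swung ajar (value of joint gate between 0.26 and 0.57 rad), for 0.2 s.
At the end, for the whole second after the job is handed in: Fingers hold the gate or its bolt (over 0.5 N), nothing loose props it; it is still, free edge 65 to 140 mm from shut (0.26 to 0.57 rad). Larger carton on the big one, smaller on the larger, each centred within 14 mm, parallel within 0.16 rad, level, untouched (all of step 2 and all of step 4 and velocity of joint gate between -0.05 and 0.05 rad/s and contact force between the fingers and gate above 0.5 N and contact force between gate and column_base below 0.1 N and contact force between gate and carton_large below 0.1 N and contact force between gate and carton_small below 0.1 N and contact force between gate and tin below 0.1 N and contact force between gate and spanner below 0.1 N and contact force between gate and star_nut below 0.1 N and contact force between gate and nozzle below 0.1 N and contact force between gate and oil_bottle below 0.1 N and contact force between gate and pulley below 0.1 N and contact force between gate and parts_tray below 0.1 N); the arm keeps its last pose, push and grip.
It fails at once if the big carton is pushed more than 40 mm (distance of column_base_mid from where it was at the start of the episode above 0.04 m).
It fails at once if another thing on the table is moved more than 40 mm (distance of any of tin, spanner, star_nut, nozzle, oil_bottle, pulley, parts_tray from where it was at the start of the episode above 0.04 m).
It also fails if it takes over 72 s, if anything falls off the work surface, if the arm or the gripper's body presses on something with over 40 N, if the wrist force passes 120 N, or if a joint passes its speed limit or range.

## Robot

A 7-joint arm with a two-finger parallel gripper is mounted at the origin on the work surface. World frame = base frame: x ahead of the robot, y to its left, z up, the work surface at z = 0. Lengths are in m, angles in rad, forces in N, time in s.
With the tool pointing down it reaches from about 0.425 to 0.825 m from the base axis. Payload 3.6 kg.
Tool frame: the origin (TCP) lies at the very end of the fingers, on their centre line; the grasp point (between the pads) lies 19 mm behind it; z points along the fingers, y is the direction in which the jaws open and shut (so a half turn about z gives the same grasp; the last joint's range is limited). The gripper opens to 85 mm and grips with 20 to 120 N. Pads are 22 mm wide; open, the fingers measure 114 mm over their backs; the gripper's body (76 mm by 85 mm) begins 54 mm behind the grasp point. The pads swing forward as they close: fully open they stand 13 mm farther back than shut.
Start: joints at [-1.206, 0.615, -0.013, 1.423, 0.008, 1.103, -0.04], TCP at [0.248, 0.601, 0.231] pointing down, gripper open.
Joint ranges: [-3.12, 3.12], [-0.3, 2.06], [-1.34, 1.32], [0.26, 2.42], [-1.36, 4.5], [0.01, 1.98], [-2.84, 2.84]. Speed limits (rad/s): [2.79, 2.79, 3.14, 3.14, 3.14, 3.14, 3.14].

## Interface

Orientations are given as a 3x3 rotation matrix whose columns are the frame's x, y, z axes.
In Python, from plant import read_state, snapshot, calibration, hand_in gives the robot as it stands.
- The arm moves only by the shell command python3 -m crank 'ROWS' [FORCE]. ROWS is JSON, a list of rows, each an object of numbers: "claw": the closure, from 0 (fully open) to 1 (shut); "tx", "ty", "tz": the shift along the tool's x, y, z in m; "turn": the turn about the tool's z in degrees. A call has 1 to 5 rows; each row is the pose to reach, as a shift and turn from the pose commanded when the call began, along the tool's axes at that moment; what a row does not reach only later rows make up. A row lasts 1/12 s, in which the tool goes at most 41.7 mm and 7.16 degrees, less where a joint would pass 70% of its speed; a pose out of reach is approached as far as the arm can. A call with a gripper value outside its range is refused whole. The fingers move at their own pace and stop on an object; FORCE is the grip in N (left out, the last holds). Time passes only in rows, so rows that repeat a pose let the fingers close. It gives the time, the measured TCP pose, the force and the opening at its end, in the units of the state.
- read_state(): the state, without advancing time (a new reading comes with each control period).
- snapshot(name): name is "scene" or "top"; returns (picture, depth): 384x512x3 uint8, red, green, blue; 384x512 float32, m along the optical axis (not along the pixel's ray), 0 where there is no reading.
- calibration(name): a dict with "camera_matrix" (3x3 intrinsics, pixels), "k1" (the pictures are not rectified: a ray, as slopes to the right and down, at radius r is drawn at 1 + k1 r^2 times it, then the intrinsics apply), "position" and "orientation" of the camera in the world. Camera axes: x right, y down, z forward; pixel columns grow to the right and rows downward; lengths in m; the calibration is good to about 2 mm. A picture is of the moment at which its call begins. calibration takes no time and is no camera call.
- hand_in(): hands the job in, once; it reports no verdict.
The state is a dict: "t": time; "joints": joint angles; "joint_vel": joint speeds; "tau": joint torques, N m; "tcp_pos": TCP position; "eef_rot": TCP orientation; "force": force on the tool from outside, world axes, zero at the start; "moment": the same for the moment, N m; "opening": finger opening in m.
Only numpy, scipy, OpenCV 4.12 (cv2) and the standard library are available. Lean on these libraries where they do the work, as an engineer would, in place of code of your own. Each camera call takes 0.05 s, during which the arm holds its last target. There are 200 camera calls.

## Working session

There is one attempt and no reset: what is moved stays moved. The work goes in short steps, Python scripts to look and compute and a shell command to move; the robot and the scene stay as the last step left them, time stands still between calls to the robot, and variables do not carry over. Pictures are saved under pics/ and viewed, about 8 in all and at most 12, crops included, and the job is handed in when it is done.

```bash
mkdir -p pics; ls
python3 - <<'E'
from plant import *
import cv2,numpy as np
s=read_state();print(s['t'],s['tcp_pos'],np.round(s['eef_rot'],3),s['opening'])
for n in ['scene','top']:
    c=calibration(n);print(c)
    p,d=snapshot(n);np.savez(''+n+'0.npz',p=p,d=d)
    cv2.imwrite(f'pics/{n}0.png',p[:,:,::-1]);print((d>0).mean())
E
```

```text
pics
0.0 [0.24728571 0.60030215 0.23012793] [[-0.925  0.381 -0.001]
 [ 0.381  0.925 -0.002]
 [-0.    -0.003 -1.   ]] 0.08518271071030371
{'camera_matrix': array([[449.35192073,   0.        , 262.34036655],
       [  0.        , 449.35192073, 189.66197876],
       [  0.        ,   0.        ,   1.        ]]), 'k1': 0.055946936268918855, 'position': array([1.06910027, 0.80963825, 1.13117651]), 'orientation': array([[-0.82882387,  0.40387734, -0.38721322],
       [ 0.55916612,  0.57366649, -0.59853154],
       [-0.01960207, -0.71259375, -0.70130301]])}
0.9955342610677084
{'camera_matrix': array([[443.42873035,   0.        , 251.83944114],
       [  0.        , 443.42873035, 193.0639357 ],
       [  0.        ,   0.        ,   1.        ]]), 'k1': -0.09696530907203195, 'position': array([ 0.41704402, -0.00704585,  1.44839744]), 'orientation': array([[-0.01987761, -0.99607314,  0.08627384],
       [-0.99959927,  0.01806001, -0.02179754],
       [ 0.02015384, -0.08667255, -0.99603298]])}
0.9959208170572916
```

View pics/scene0.png

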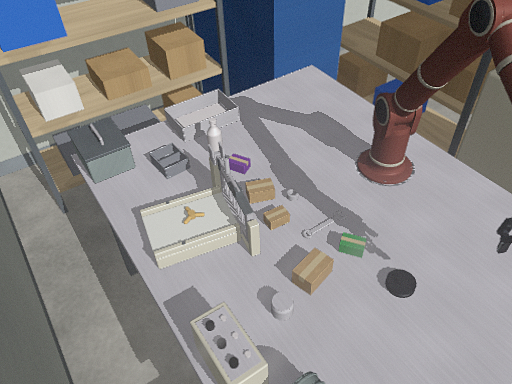

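View pics/top0.png

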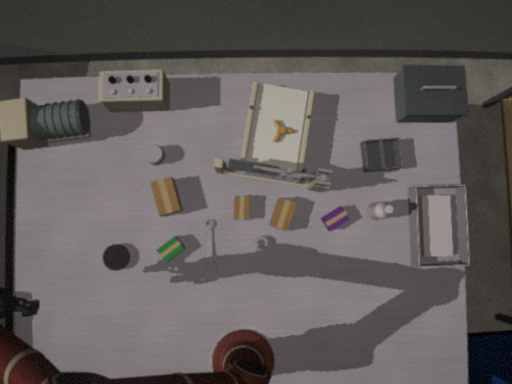

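The scene view shows the base carton at about (313,270), the small carton at (277,216), the large one at (260,190), and the gate from (255,235) to (213,150). In the top view they are at (165,196), (242,208) and (284,214). The gate runs from the hinge at (218,165) to the keeper at (325,178).

```bash
cat > h.py <<'E'
from plant import *
import cv2,numpy as np
def cloud(n,d):
    c=calibration(n);K=c['camera_matrix'];h,w=d.shape
    u,v=np.meshgrid(np.arange(w),np.arange(h))
    D=np.array([c['k1'],0,0,0,0.])
    r=cv2.undistortPoints(np.stack([u,v],-1).reshape(-1,1,2).astype(np.float64),K,D).reshape(h,w,2)
    P=np.dstack([r*d[...,None],d])
    return P@c['orientation'].T+c['position']
def get(n,tag=None):
    p,d=snapshot(n)
    if tag: cv2.imwrite(f'pics/{tag}.png',p[:,:,::-1])
    return p,d,cloud(n,d)
def rect(xy):
    r=cv2.minAreaRect((xy*1000).astype(np.float32));(cx,cy),(w,h),a=r
    if w<h: w,h,a=h,w,a+90
    return round(cx,1),round(cy,1),round(w,1),round(h,1),round((a+90)%180-90,1)
E
python3 - <<'E'
from h import *
for n in ['top','scene']:
    z=np.load(n+'0.npz');p,d=z['p'],z['d'];W=cloud(n,d)
    hsv=cv2.cvtColor(p,cv2.COLOR_RGB2HSV)
    x,y,zz=W[...,0],W[...,1],W[...,2]
    tab=(x>.3)&(x<.6)&(y>-.2)&(y<.3)&(np.abs(zz)<.012);print(n,'table z',np.median(zz[tab]))
    m=((hsv[...,1]>60)&(hsv[...,0]>5)&(hsv[...,0]<30)&(x>.2)&(x<.65)&(y>-.4)&(y<.5)&(zz>.02)&(zz<.1)).astype(np.uint8)
    k,l,st,ce=cv2.connectedComponentsWithStats(m)
    for i in range(1,k):
        if st[i,4]<60: continue
        q=W[l==i];t=np.percentile(q[:,2],90);top=q[abs(q[:,2]-t)<.008]
        print(st[i,4],ce[i].round(),'top z',round(t,4),rect(top[:,:2]),top[:,:2].mean(0).round(4))
    # gate region things
    g=(x>.45)&(x<.75)&(y>-.3)&(y<.2)&(zz>.125)
    q=W[g];
    hi=q[q[:,2]>.185];print('hi',len(hi),hi.min(0),hi.max(0))
    for s in np.arange(.13,.26,.01):
        b=q[(q[:,2]>s)&(q[:,2]<=s+.01)]
        if len(b)>3: print(round(s,3),len(b),rect(b[:,:2]))
p=np.load('top0.npz')['p'];q=np.load('scene0.npz')['p']
A=cv2.resize(p[140:210,205:345],(800,400),interpolation=cv2.INTER_CUBIC)
B=cv2.resize(q[125:260,190:290],(444,600),interpolation=cv2.INTER_CUBIC)
cv2.imwrite('pics/a.png',A[:,:,::-1]);cv2.imwrite('pics/b.png',B[:,:,::-1])
E
```

```text
top table z -0.00017480512793710545
818 [166. 196.] top z 0.0635 (532.9, 235.9, 111.0, 71.5, 15.4) [0.5338 0.2351]
341 [241. 208.] top z 0.0435 (493.7, -4.1, 73.6, 47.8, -1.0) [ 0.4932 -0.0032]
553 [283. 214.] top z 0.0532 (470.3, -134.6, 90.6, 60.2, -19.2) [ 0.4703 -0.1344]
89 [336. 218.] top z 0.0449 (454.2, -305.2, 74.3, 12.0, -59.8) [ 0.4544 -0.3053]
96 [170. 249.] top z 0.0427 (367.8, 223.8, 74.7, 12.3, -54.2) [0.3675 0.2242]
hi 139 [ 0.54506622 -0.26466686  0.18592374] [ 0.59456276 -0.13111062  0.22642301]
0.13 111 (590.4, -96.6, 353.9, 43.0, 80.6)
0.14 144 (597.0, -97.7, 351.1, 43.8, 78.4)
0.15 403 (592.5, -106.7, 295.8, 37.4, 78.6)
0.16 141 (590.2, -132.1, 259.7, 38.7, 77.8)
0.17 244 (584.1, -149.2, 226.6, 37.2, 78.6)
0.18 38 (588.8, -155.2, 215.0, 38.4, 75.3)
0.19 62 (574.8, -196.7, 127.2, 42.1, 81.8)
0.2 31 (577.0, -197.1, 130.8, 39.5, 80.4)
0.21 7 (586.6, -137.5, 11.5, 11.3, -26.4)
0.22 22 (586.8, -141.2, 13.9, 12.2, 44.1)
scene table z 0.0008890548701661061
419 [260. 189.] top z 0.0533 (468.1, -135.1, 91.6, 67.9, -19.7) [ 0.47   -0.1329]
284 [277. 215.] top z 0.0427 (492.0, -3.2, 74.1, 52.0, -3.1) [ 0.4925 -0.0012]
819 [313. 269.] top z 0.063 (531.7, 236.3, 112.3, 70.9, 13.8) [0.5338 0.2383]
hi 136 [ 0.54301955 -0.26677697  0.1854445 ] [ 0.59369389 -0.12998772  0.2283758 ]
0.13 88 (597.4, -95.8, 350.0, 30.9, 81.0)
0.14 122 (598.7, -94.9, 345.5, 39.8, 79.1)
0.15 327 (593.2, -113.0, 301.5, 38.3, 79.5)
0.16 102 (586.6, -115.3, 302.8, 42.7, 81.0)
0.17 173 (580.5, -149.9, 229.2, 41.6, 82.4)
0.18 50 (578.9, -148.7, 223.9, 43.4, 82.4)
0.19 52 (575.1, -198.8, 134.7, 42.5, 78.5)
0.2 33 (579.5, -193.6, 125.8, 43.1, 75.5)
0.21 10 (588.6, -136.1, 12.5, 6.6, -32.1)
0.22 19 (585.2, -138.9, 15.8, 12.8, 44.1)
```

View pics/a.png

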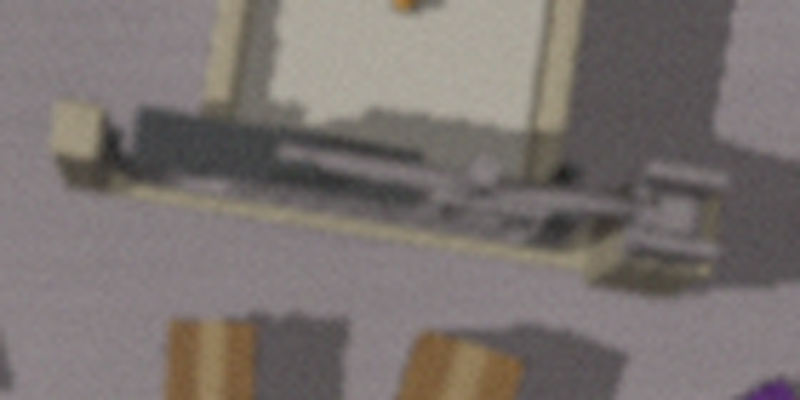

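View pics/b.png

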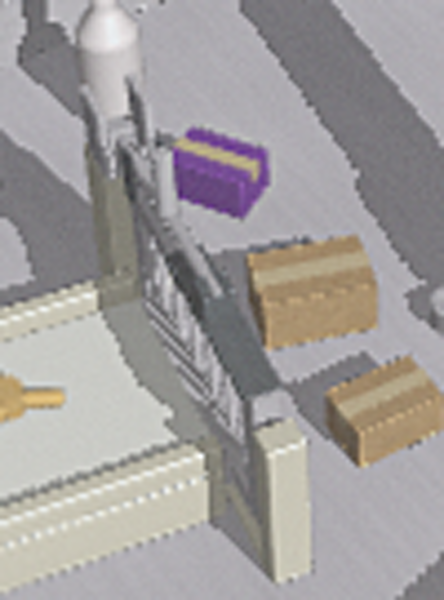

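Top crop: the knob is near (485,170), with the rod running right to the keeper cheeks at (680,205) and the hinge post at (80,130). The oblique crop shows the knob next to the keeper, and both cartons clear of the gate. Next is the helper that converts world targets into tool shifts.

```bash
cat > go.py <<'E'
# python3 go.py x y z yawdeg(tool y) -> shift in present tool axes
from plant import read_state
import numpy as np,sys
s=read_state();R=np.array(s['eef_rot']);a=list(map(float,sys.argv[1:]))
d=R.T@(np.array(a[:3])-s['tcp_pos']);yaw=np.degrees(np.arctan2(R[1,1],R[0,1]))
t=-(a[3]-yaw);t=(t+180)%360-180
print('t',round(s['t'],2),'tcp',np.round(s['tcp_pos'],4),'yaw',round(yaw,2),'F',np.round(s['force'],1),'op',round(s['opening'],4),'j7',round(s['joints'][6],2),'| tx ty tz turn',np.round(d,4),round(t,2))
E
python3 go.py .46 .22 .2 70.7;python3 go.py .4697 -.1346 .12 70.7;python3 go.py .4697 -.1346 .012 70.7
```

```text
t 0.1 tcp [0.2473 0.6004 0.2302] yaw 67.62 F [-0.1 -0.7  0.5] op 0.085 j7 -0.04 | tx ty tz turn [-0.3415 -0.2706  0.0309] -3.08
t 0.1 tcp [0.2473 0.6004 0.2302] yaw 67.62 F [-0.1 -0.7  0.5] op 0.085 j7 -0.04 | tx ty tz turn [-0.4855 -0.5946  0.1116] -3.08
t 0.1 tcp [0.2473 0.6004 0.2302] yaw 67.62 F [-0.1 -0.7  0.5] op 0.085 j7 -0.04 | tx ty tz turn [-0.4855 -0.5944  0.2196] -3.08
```

```bash
python3 -m crank '[{"tx":-0.03,"ty":-0.024,"claw":0},{"tx":-0.062,"ty":-0.05,"claw":0},{"tx":-0.094,"ty":-0.075,"claw":0},{"tx":-0.125,"ty":-0.1,"claw":0},{"tx":-0.156,"ty":-0.125,"claw":0}]' 50
python3 -m crank '[{"tx":-0.03,"ty":-0.024,"claw":0},{"tx":-0.062,"ty":-0.05,"claw":0},{"tx":-0.094,"ty":-0.075,"claw":0},{"tx":-0.125,"ty":-0.1,"claw":0},{"tx":-0.156,"ty":-0.125,"claw":0}]'
python3 -m crank '[{"tx":-0.03,"ty":-0.026,"claw":0},{"tx":-0.047,"ty":-0.064,"claw":0},{"tx":-0.062,"ty":-0.1,"claw":0},{"tx":-0.077,"ty":-0.135,"claw":0},{"tx":-0.092,"ty":-0.17,"claw":0}]'
python3 -m crank '[{"tx":-0.016,"ty":-0.035,"claw":0},{"tx":-0.032,"ty":-0.07,"claw":0},{"tx":-0.048,"ty":-0.105,"claw":0},{"tx":-0.064,"ty":-0.14,"claw":0},{"tx":-0.08,"ty":-0.17,"claw":0,"turn":-3}]'
python3 go.py .4697 -.1346 .11 70.7
```

```text
t 0.1 tcp [0.2473 0.6004 0.2302] yaw 67.62 F [-0.1 -0.7  0.5] op 0.085 j7 -0.04 | tx ty tz turn [-0.4855 -0.5946  0.1216] -3.08schema error: expected keys claw, tx, ty, tz, turn
schema error: expected keys claw, tx, ty, tz, turn
schema error: expected keys claw, tx, ty, tz, turn
schema error: expected keys claw, tx, ty, tz, turn
```

```bash
python3 -m crank '[{"tx":-0.031,"ty":-0.025,"tz":0,"turn":0,"claw":0},{"tx":-0.062,"ty":-0.05,"tz":0,"turn":0,"claw":0},{"tx":-0.094,"ty":-0.075,"tz":0,"turn":0,"claw":0},{"tx":-0.125,"ty":-0.1,"tz":0,"turn":0,"claw":0},{"tx":-0.156,"ty":-0.125,"tz":0,"turn":0,"claw":0}]' 50
python3 -m crank '[{"tx":-0.031,"ty":-0.025,"tz":0,"turn":0,"claw":0},{"tx":-0.062,"ty":-0.05,"tz":0,"turn":0,"claw":0},{"tx":-0.094,"ty":-0.075,"tz":0,"turn":0,"claw":0},{"tx":-0.125,"ty":-0.1,"tz":0,"turn":0,"claw":0},{"tx":-0.156,"ty":-0.125,"tz":0,"turn":0,"claw":0}]'
python3 -m crank '[{"tx":-0.03,"ty":-0.026,"tz":0,"turn":0,"claw":0},{"tx":-0.047,"ty":-0.064,"tz":0,"turn":0,"claw":0},{"tx":-0.062,"ty":-0.1,"tz":0,"turn":0,"claw":0},{"tx":-0.077,"ty":-0.135,"tz":0,"turn":0,"claw":0},{"tx":-0.092,"ty":-0.17,"tz":0,"turn":0,"claw":0}]'
python3 -m crank '[{"tx":-0.016,"ty":-0.035,"tz":0,"turn":0,"claw":0},{"tx":-0.032,"ty":-0.07,"tz":0,"turn":0,"claw":0},{"tx":-0.048,"ty":-0.105,"tz":0.02,"turn":-1,"claw":0},{"tx":-0.064,"ty":-0.14,"tz":0.04,"turn":-2,"claw":0},{"tx":-0.08,"ty":-0.17,"tz":0.06,"turn":-3,"claw":0}]'
python3 go.py .4697 -.1346 .11 70.7
```

```text
t: 0.52
tcp_pos: [0.3447, 0.4239, 0.2309]
eef_rot: [[-0.925, 0.381, -0.0], [0.381, 0.925, -0.001], [0.0, -0.001, -1.0]]
force: [0.6, 0.1, 0.6]
opening: 0.0853
t: 0.93
tcp_pos: [0.4412, 0.249, 0.2311]
eef_rot: [[-0.925, 0.381, -0.001], [0.381, 0.925, -0.0], [0.0, -0.001, -1.0]]
force: [0.9, -0.3, 0.3]
opening: 0.0855
t: 1.35
tcp_pos: [0.4606, 0.0567, 0.231]
eef_rot: [[-0.925, 0.381, -0.001], [0.381, 0.925, -0.0], [0.001, -0.0, -1.0]]
force: [0.3, 0.1, 0.3]
opening: 0.0854
t: 1.77
tcp_pos: [0.47, -0.1298, 0.1716]
eef_rot: [[-0.944, 0.331, 0.001], [0.331, 0.944, -0.0], [-0.001, -0.0, -1.0]]
force: [1.2, -0.1, -0.1]
opening: 0.0851
t 1.77 tcp [ 0.47   -0.1298  0.1716] yaw 70.65 F [ 1.2 -0.1 -0.1] op 0.0851 j7 1.52 | tx ty tz turn [-0.0013 -0.0046  0.0616] -0.05
```

```bash
python3 -m crank '[{"tx":-0.001,"ty":-0.004,"tz":0.03,"turn":0,"claw":0},{"tx":-0.001,"ty":-0.0045,"tz":0.06,"turn":0,"claw":0},{"tx":-0.001,"ty":-0.0045,"tz":0.09,"turn":0,"claw":0},{"tx":-0.001,"ty":-0.0045,"tz":0.12,"turn":0,"claw":0},{"tx":-0.001,"ty":-0.0045,"tz":0.145,"turn":0,"claw":0}]'
python3 -m crank '[{"tx":0,"ty":0,"tz":0.01,"turn":0,"claw":0},{"tx":0,"ty":0,"tz":0.014,"turn":0,"claw":0},{"tx":0,"ty":0,"tz":0.014,"turn":0,"claw":0},{"tx":0,"ty":0,"tz":0.014,"turn":0,"claw":0.2},{"tx":0,"ty":0,"tz":0.014,"turn":0,"claw":1}]' 40
python3 -m crank '[{"tx":0,"ty":0,"tz":0,"turn":0,"claw":1},{"tx":0,"ty":0,"tz":0,"turn":0,"claw":1},{"tx":0,"ty":0,"tz":0,"turn":0,"claw":1},{"tx":0,"ty":0,"tz":0,"turn":0,"claw":1},{"tx":0,"ty":0,"tz":0,"turn":0,"claw":1}]'
python3 go.py .4697 -.1346 .15 70.7
```

```text
t: 2.18
tcp_pos: [0.4689, -0.1324, 0.0249]
eef_rot: [[-0.943, 0.332, -0.002], [0.332, 0.943, 0.0], [0.002, -0.0, -1.0]]
force: [0.5, 0.2, -0.3]
opening: 0.0857
t: 2.6
tcp_pos: [0.4707, -0.1333, 0.0143]
eef_rot: [[-0.943, 0.332, 0.003], [0.332, 0.943, -0.002], [-0.003, -0.001, -1.0]]
force: [-0.1, -3.7, 1.3]
opening: 0.0639
t: 3.02
tcp_pos: [0.4707, -0.1336, 0.0146]
eef_rot: [[-0.943, 0.333, 0.003], [0.333, 0.943, -0.002], [-0.004, -0.001, -1.0]]
force: [-0.4, -1.5, 7.1]
opening: 0.0596
t 3.02 tcp [ 0.4707 -0.1336  0.0146] yaw 70.57 F [-0.4 -1.5  7.1] op 0.0596 j7 1.55 | tx ty tz turn [ 1.000e-04 -1.300e-03 -1.354e-01] -0.13
```

```bash
python3 -m crank '[{"tx":0,"ty":0,"tz":-0.02,"turn":0,"claw":1},{"tx":0,"ty":0,"tz":-0.05,"turn":0,"claw":1},{"tx":0,"ty":0,"tz":-0.085,"turn":0,"claw":1},{"tx":0,"ty":0,"tz":-0.12,"turn":0,"claw":1},{"tx":0,"ty":0,"tz":-0.14,"turn":0,"claw":1}]'
python3 go.py .533 .2355 .155 104.7
```

```text
t: 3.43
tcp_pos: [0.4708, -0.1324, 0.1566]
eef_rot: [[-0.943, 0.332, 0.005], [0.332, 0.943, -0.001], [-0.005, 0.001, -1.0]]
force: [0.6, 0.3, -2.9]
opening: 0.0595
t 3.43 tcp [ 0.4708 -0.1324  0.1566] yaw 70.63 F [ 0.6  0.3 -2.9] op 0.0595 j7 1.53 | tx ty tz turn [0.0634 0.3677 0.0016] -34.07
```

```bash
python3 -m crank '[{"tx":0.004,"ty":0.02,"tz":0,"turn":0,"claw":1},{"tx":0.01,"ty":0.05,"tz":0,"turn":0,"claw":1},{"tx":0.016,"ty":0.085,"tz":0,"turn":0,"claw":1},{"tx":0.022,"ty":0.12,"tz":0,"turn":0,"claw":1},{"tx":0.028,"ty":0.155,"tz":0,"turn":0,"claw":1}]'
python3 -m crank '[{"tx":0.006,"ty":0.035,"tz":0,"turn":-6,"claw":1},{"tx":0.012,"ty":0.07,"tz":0,"turn":-13,"claw":1},{"tx":0.018,"ty":0.105,"tz":0,"turn":-20,"claw":1},{"tx":0.025,"ty":0.14,"tz":0,"turn":-27,"claw":1},{"tx":0.03,"ty":0.17,"tz":0,"turn":-34,"claw":1}]'
python3 -m crank '[{"tx":0.0,"ty":0.0,"tz":0,"turn":0,"claw":1},{"tx":0,"ty":0,"tz":0,"turn":0,"claw":1}]'
python3 go.py .533 .2355 .082 104.7
```

```text
t: 3.85
tcp_pos: [0.4941, 0.0248, 0.1533]
eef_rot: [[-0.943, 0.332, -0.0], [0.332, 0.943, 0.0], [0.0, 0.0, -1.0]]
force: [0.3, -0.8, -3.5]
opening: 0.0594
t: 4.27
tcp_pos: [0.5218, 0.1967, 0.1531]
eef_rot: [[-0.965, -0.261, -0.001], [-0.261, 0.965, 0.001], [0.0, 0.001, -1.0]]
force: [0.4, 1.4, -1.5]
opening: 0.0595
t: 4.43
tcp_pos: [0.5218, 0.1963, 0.1528]
eef_rot: [[-0.966, -0.257, -0.001], [-0.257, 0.966, 0.001], [0.001, 0.002, -1.0]]
force: [0.6, -0.7, -4.0]
opening: 0.0592
t 4.43 tcp [0.5218 0.1963 0.1528] yaw 104.89 F [ 0.6 -0.7 -4. ] op 0.0592 j7 1.38 | tx ty tz turn [-0.021   0.0349  0.0708] 0.19
```

```bash
python3 -m crank '[{"tx":-0.01,"ty":0.017,"tz":0,"turn":0,"claw":1},{"tx":-0.021,"ty":0.035,"tz":0,"turn":0,"claw":1},{"tx":-0.021,"ty":0.035,"tz":0.025,"turn":0,"claw":1},{"tx":-0.021,"ty":0.035,"tz":0.055,"turn":0,"claw":1},{"tx":-0.021,"ty":0.035,"tz":0.07,"turn":0,"claw":1}]'
python3 -m crank '[{"tx":0,"ty":0,"tz":0,"turn":0,"claw":1},{"tx":0,"ty":0,"tz":0.003,"turn":0,"claw":1},{"tx":0,"ty":0,"tz":0.006,"turn":0,"claw":1},{"tx":0,"ty":0,"tz":0.006,"turn":0,"claw":1}]'
python3 go.py .533 .2355 .0746 104.7
```

```text
t: 4.85
tcp_pos: [0.5324, 0.23, 0.0803]
eef_rot: [[-0.968, -0.25, -0.005], [-0.25, 0.968, -0.004], [0.005, -0.002, -1.0]]
force: [-0.1, 0.4, -3.4]
opening: 0.0596
t: 5.18
tcp_pos: [0.5351, 0.2322, 0.0778]
eef_rot: [[-0.968, -0.251, 0.002], [-0.251, 0.968, 0.0], [-0.002, 0.0, -1.0]]
force: [-0.8, 0.4, -1.8]
opening: 0.0596
t 5.18 tcp [0.5351 0.2322 0.0778] yaw 104.55 F [-0.8  0.4 -1.8] op 0.0596 j7 1.32 | tx ty tz turn [0.0012 0.0037 0.0032] -0.15
```

```bash
python3 -m crank '[{"tx":0.001,"ty":0.003,"tz":0.001,"turn":0,"claw":1},{"tx":0.001,"ty":0.003,"tz":0.002,"turn":0,"claw":1},{"tx":0.001,"ty":0.003,"tz":0.003,"turn":0,"claw":1},{"tx":0.001,"ty":0.003,"tz":0.003,"turn":0,"claw":1}]'
python3 go.py .533 .2355 .0746 104.7
```

```text
t: 5.52
tcp_pos: [0.5328, 0.2359, 0.0747]
eef_rot: [[-0.968, -0.253, 0.001], [-0.253, 0.968, 0.001], [-0.001, 0.001, -1.0]]
force: [-2.4, 0.7, 1.8]
opening: 0.0595
t 5.52 tcp [0.5328 0.2359 0.0747] yaw 104.65 F [-2.4  0.7  1.8] op 0.0595 j7 1.32 | tx ty tz turn [-0.0001 -0.0004  0.0001] -0.05
```

Contact is made (Fz has gone positive), so I'll release and rise.

```bash
python3 -m crank '[{"tx":0,"ty":0,"tz":0,"turn":0,"claw":0},{"tx":0,"ty":0,"tz":0,"turn":0,"claw":0},{"tx":0,"ty":0,"tz":0,"turn":0,"claw":0},{"tx":0,"ty":0,"tz":0,"turn":0,"claw":0},{"tx":0,"ty":0,"tz":0,"turn":0,"claw":0}]'
python3 -m crank '[{"tx":0,"ty":0,"tz":-0.01,"turn":0,"claw":0},{"tx":0,"ty":0,"tz":-0.035,"turn":0,"claw":0},{"tx":0,"ty":0,"tz":-0.065,"turn":0,"claw":0},{"tx":0,"ty":0,"tz":-0.1,"turn":0,"claw":0},{"tx":0,"ty":0,"tz":-0.12,"turn":0,"claw":0}]'
python3 go.py .493 -.003 .18 87.5
```

```text
t: 5.93
tcp_pos: [0.5329, 0.2351, 0.074]
eef_rot: [[-0.968, -0.252, 0.0], [-0.252, 0.968, -0.0], [-0.0, -0.0, -1.0]]
force: [-0.4, 0.6, 0.1]
opening: 0.0854
t: 6.35
tcp_pos: [0.5341, 0.2359, 0.1983]
eef_rot: [[-0.968, -0.252, 0.005], [-0.252, 0.968, 0.003], [-0.006, 0.001, -1.0]]
force: [0.4, 0.6, 0.2]
opening: 0.0857
t 6.35 tcp [0.5341 0.2359 0.1983] yaw 104.61 F [0.4 0.6 0.2] op 0.0857 j7 1.33 | tx ty tz turn [ 0.1001 -0.2208  0.0175] 17.11
```

Next I move over the small carton, then measure both cartons with the arm out of the way.

```bash
python3 -m crank '[{"tx":0.014,"ty":-0.03,"tz":0,"turn":4,"claw":0},{"tx":0.029,"ty":-0.065,"tz":0,"turn":8,"claw":0},{"tx":0.045,"ty":-0.1,"tz":0,"turn":12,"claw":0},{"tx":0.06,"ty":-0.135,"tz":0,"turn":17,"claw":0},{"tx":0.075,"ty":-0.165,"tz":0,"turn":17,"claw":0}]'
python3 -m crank '[{"tx":0,"ty":0,"tz":0,"turn":0,"claw":0}]'
python3 - <<'E'
from h import *
for n in ['top','scene']:
    p,d,W=get(n,n+'1');hsv=cv2.cvtColor(p,cv2.COLOR_RGB2HSV);x,y,zz=W[...,0],W[...,1],W[...,2]
    m=((hsv[...,1]>60)&(hsv[...,0]>5)&(hsv[...,0]<30)&(x>.4)&(x<.65)&(y>-.2)&(y<.35)&(zz>.02)&(zz<.17)).astype(np.uint8)
    k,l,st,ce=cv2.connectedComponentsWithStats(m)
    for i in range(1,k):
        if st[i,4]<60: continue
        q=W[l==i];t=np.percentile(q[:,2],75);top=q[abs(q[:,2]-t)<.01]
        print(n,st[i,4],'top z',round(t,4),rect(top[:,:2]),top[:,:2].mean(0).round(4))
E
python3 go.py .493 -.003 .11 87.5
```

```text
t: 6.77
tcp_pos: [0.5015, 0.054, 0.1949]
eef_rot: [[-0.999, 0.046, 0.001], [0.046, 0.999, -0.001], [-0.002, -0.001, -1.0]]
force: [0.9, -0.0, -0.1]
opening: 0.0854
t: 6.85
tcp_pos: [0.5003, 0.0472, 0.1948]
eef_rot: [[-0.999, 0.054, -0.001], [0.054, 0.998, -0.006], [0.001, -0.006, -1.0]]
force: [-0.2, 0.2, 0.5]
opening: 0.0857
top 851 top z 0.1111 (532.9, 235.4, 93.5, 60.7, 15.0) [0.533  0.2346]
top 155 top z 0.0413 (477.8, -5.5, 41.9, 38.1, -0.8) [ 0.4778 -0.0075]
scene 91 top z 0.0424 (490.6, -19.5, 73.0, 24.1, -5.8) [ 0.4925 -0.0192]
scene 184 top z 0.0411 (492.9, 11.9, 74.2, 24.8, -2.3) [0.4944 0.0132]
scene 1080 top z 0.1099 (533.0, 236.9, 94.2, 60.4, 15.3) [0.5338 0.2404]
t 6.95 tcp [0.5018 0.055  0.1948] yaw 87.39 F [0.4 1.2 0.1] op 0.0856 j7 1.38 | tx ty tz turn [ 0.0062 -0.0583  0.0848] -0.11
```

View pics/scene1.png

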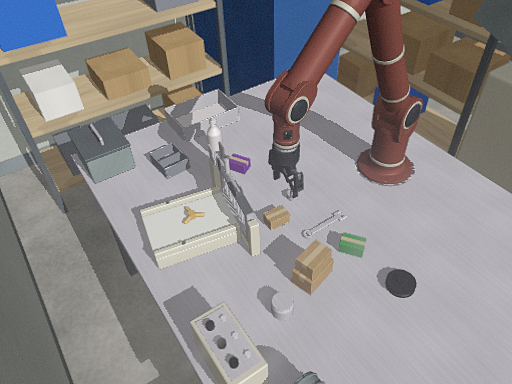

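The scene view shows the large carton squarely on the base at (313,262) and the small carton at (277,216), untouched. Measurement puts the large one at (0.533,0.2355), yaw 15°, so step 1 looks good.

```bash
python3 -m crank '[{"tx":0.003,"ty":-0.025,"tz":0.005,"turn":0,"claw":0},{"tx":0.006,"ty":-0.053,"tz":0.02,"turn":0,"claw":0},{"tx":0.006,"ty":-0.056,"tz":0.05,"turn":0,"claw":0},{"tx":0.006,"ty":-0.056,"tz":0.085,"turn":0,"claw":0},{"tx":0.006,"ty":-0.056,"tz":0.115,"turn":0,"claw":0}]'
python3 -m crank '[{"tx":0,"ty":0,"tz":0,"turn":0,"claw":0}]'
python3 go.py .4925 -.003 .010 88
```

```text
t: 7.37
tcp_pos: [0.4943, 0.0024, 0.0781]
eef_rot: [[-0.999, 0.04, 0.002], [0.04, 0.999, 0.001], [-0.002, 0.001, -1.0]]
force: [0.4, -0.4, -0.4]
opening: 0.0853
t: 7.45
tcp_pos: [0.4901, 0.0028, 0.0745]
eef_rot: [[-0.999, 0.039, -0.01], [0.039, 0.999, 0.001], [0.01, 0.001, -1.0]]
force: [-1.4, 0.4, 0.3]
opening: 0.0853
t 7.45 tcp [0.4901 0.0028 0.0745] yaw 87.78 F [-1.4  0.4  0.3] op 0.0853 j7 1.5 | tx ty tz turn [-0.0033 -0.0058  0.0645] -0.22
```

```bash
python3 -m crank '[{"tx":-0.001,"ty":-0.003,"tz":0.025,"turn":0,"claw":0},{"tx":-0.001,"ty":-0.005,"tz":0.048,"turn":0,"claw":0},{"tx":-0.001,"ty":-0.005,"tz":0.064,"turn":0,"claw":0},{"tx":-0.001,"ty":-0.005,"tz":0.067,"turn":0,"claw":0},{"tx":-0.001,"ty":-0.005,"tz":0.067,"turn":0,"claw":0}]'
python3 -m crank '[{"tx":0,"ty":0,"tz":0,"turn":0,"claw":0.3},{"tx":0,"ty":0,"tz":0,"turn":0,"claw":1},{"tx":0,"ty":0,"tz":0,"turn":0,"claw":1},{"tx":0,"ty":0,"tz":0,"turn":0,"claw":1},{"tx":0,"ty":0,"tz":0,"turn":0,"claw":1}]' 35
python3 -m crank '[{"tx":0,"ty":0,"tz":0,"turn":0,"claw":1},{"tx":0,"ty":0,"tz":0,"turn":0,"claw":1},{"tx":0,"ty":0,"tz":0,"turn":0,"claw":1}]'
python3 go.py .4925 -.003 .010 88
```

```text
t: 7.87
tcp_pos: [0.4948, -0.0028, 0.0123]
eef_rot: [[-0.999, 0.04, 0.0], [0.04, 0.999, 0.001], [-0.0, 0.001, -1.0]]
force: [-0.1, 0.5, 0.0]
opening: 0.0857
t: 8.28
tcp_pos: [0.4953, -0.0039, 0.0134]
eef_rot: [[-0.999, 0.042, 0.003], [0.042, 0.999, 0.0], [-0.003, 0.0, -1.0]]
force: [-0.2, 0.7, 5.1]
opening: 0.0494
t: 8.53
tcp_pos: [0.4953, -0.0039, 0.0134]
eef_rot: [[-0.999, 0.042, 0.003], [0.042, 0.999, 0.0], [-0.003, 0.0, -1.0]]
force: [-0.2, 0.5, 6.0]
opening: 0.0495
t 8.53 tcp [ 0.4953 -0.0039  0.0134] yaw 87.62 F [-0.2  0.5  6. ] op 0.0495 j7 1.51 | tx ty tz turn [0.0028 0.0008 0.0034] -0.38
```

```bash
python3 -m crank '[{"tx":0,"ty":0,"tz":-0.02,"turn":0,"claw":1},{"tx":0,"ty":0,"tz":-0.055,"turn":0,"claw":1},{"tx":0,"ty":0,"tz":-0.095,"turn":0,"claw":1},{"tx":0,"ty":0,"tz":-0.135,"turn":0,"claw":1},{"tx":0,"ty":0,"tz":-0.17,"turn":0,"claw":1}]'
python3 -m crank '[{"tx":0,"ty":0,"tz":-0.005,"turn":0,"claw":1}]'
python3 go.py .5355 .2363 .185 104.8
```

```text
t: 8.95
tcp_pos: [0.4939, -0.0042, 0.1847]
eef_rot: [[-0.999, 0.042, 0.001], [0.042, 0.999, 0.0], [-0.001, 0.0, -1.0]]
force: [1.0, 0.5, -1.9]
opening: 0.0494
t: 9.03
tcp_pos: [0.4978, -0.0042, 0.1935]
eef_rot: [[-0.999, 0.042, 0.013], [0.042, 0.999, 0.0], [-0.013, 0.001, -1.0]]
force: [0.6, 0.3, -2.1]
opening: 0.0493
t 9.03 tcp [ 0.4978 -0.0042  0.1935] yaw 87.6 F [ 0.6  0.3 -2.1] op 0.0493 j7 1.51 | tx ty tz turn [-0.0275  0.2418  0.0091] -17.2
```

```bash
python3 -m crank '[{"tx":-0.003,"ty":0.025,"tz":0,"turn":-2,"claw":1},{"tx":-0.007,"ty":0.06,"tz":0,"turn":-5,"claw":1},{"tx":-0.011,"ty":0.1,"tz":0,"turn":-9,"claw":1},{"tx":-0.016,"ty":0.14,"tz":0,"turn":-13,"claw":1},{"tx":-0.021,"ty":0.18,"tz":0,"turn":-17,"claw":1}]'
python3 -m crank '[{"tx":0,"ty":0.02,"tz":0,"turn":0,"claw":1},{"tx":0,"ty":0.02,"tz":0,"turn":0,"claw":1},{"tx":0,"ty":0.02,"tz":0,"turn":0,"claw":1},{"tx":0,"ty":0.02,"tz":0,"turn":0,"claw":1}]'
python3 go.py .5355 .2363 .1234 104.8
```

```text
t: 9.45
tcp_pos: [0.5219, 0.1762, 0.1866]
eef_rot: [[-0.967, -0.255, -0.001], [-0.255, 0.967, -0.001], [0.001, -0.0, -1.0]]
force: [0.5, -0.2, -2.4]
opening: 0.0496
t: 9.78
tcp_pos: [0.5171, 0.1927, 0.1864]
eef_rot: [[-0.968, -0.251, -0.001], [-0.251, 0.968, -0.002], [0.002, -0.002, -1.0]]
force: [-0.5, -0.7, -2.1]
opening: 0.0493
t 9.78 tcp [0.5171 0.1927 0.1864] yaw 104.55 F [-0.5 -0.7 -2.1] op 0.0493 j7 1.38 | tx ty tz turn [-0.0288  0.0377  0.0629] -0.25
```

```bash
python3 -m crank '[{"tx":-0.014,"ty":0.018,"tz":0,"turn":0,"claw":1},{"tx":-0.0285,"ty":0.0375,"tz":0,"turn":0,"claw":1},{"tx":-0.0285,"ty":0.0375,"tz":0.025,"turn":0,"claw":1},{"tx":-0.0285,"ty":0.0375,"tz":0.045,"turn":0,"claw":1},{"tx":-0.0285,"ty":0.0375,"tz":0.054,"turn":0,"claw":1}]'
python3 -m crank '[{"tx":0,"ty":0,"tz":0,"turn":0,"claw":1},{"tx":0,"ty":0,"tz":0,"turn":0,"claw":1},{"tx":0,"ty":0,"tz":0,"turn":0,"claw":1},{"tx":0,"ty":0,"tz":0.002,"turn":0,"claw":1},{"tx":0,"ty":0,"tz":0.002,"turn":0,"claw":1}]'
python3 go.py .5355 .2363 .1234 104.8
```

```text
t: 10.2
tcp_pos: [0.5345, 0.2347, 0.1302]
eef_rot: [[-0.968, -0.25, -0.005], [-0.25, 0.968, -0.004], [0.005, -0.003, -1.0]]
force: [-0.7, -1.1, -2.2]
opening: 0.0491
t: 10.62
tcp_pos: [0.5363, 0.2376, 0.1318]
eef_rot: [[-0.968, -0.252, 0.002], [-0.252, 0.968, 0.001], [-0.002, 0.0, -1.0]]
force: [0.2, 0.2, -1.2]
opening: 0.0495
t 10.62 tcp [0.5363 0.2376 0.1318] yaw 104.58 F [ 0.2  0.2 -1.2] op 0.0495 j7 1.32 | tx ty tz turn [ 0.0011 -0.0011  0.0084] -0.22
```

```bash
python3 -m crank '[{"tx":0.001,"ty":-0.001,"tz":0.002,"turn":0,"claw":1},{"tx":0.001,"ty":-0.001,"tz":0.004,"turn":0,"claw":1},{"tx":0.001,"ty":-0.001,"tz":0.0055,"turn":0,"claw":1},{"tx":0.001,"ty":-0.001,"tz":0.0055,"turn":0,"claw":1},{"tx":0.001,"ty":-0.001,"tz":0.0055,"turn":0,"claw":1}]'
python3 go.py .5355 .2363 .1234 104.8
```

```text
t: 11.03
tcp_pos: [0.5349, 0.2364, 0.1252]
eef_rot: [[-0.968, -0.252, -0.0], [-0.252, 0.968, -0.0], [0.0, -0.0, -1.0]]
force: [0.2, 0.6, -1.2]
opening: 0.0493
t 11.03 tcp [0.5349 0.2364 0.1252] yaw 104.61 F [ 0.2  0.6 -1.2] op 0.0493 j7 1.32 | tx ty tz turn [-0.0006 -0.0003  0.0018] -0.19
```

```bash
python3 -m crank '[{"tx":0,"ty":0,"tz":0.001,"turn":0,"claw":1},{"tx":0,"ty":0,"tz":0.002,"turn":0,"claw":1},{"tx":0,"ty":0,"tz":0.002,"turn":0,"claw":1},{"tx":0,"ty":0,"tz":0.002,"turn":0,"claw":1}]'
python3 go.py .5355 .2363 .1234 104.8
python3 -m crank '[{"tx":0,"ty":0,"tz":0,"turn":0,"claw":0},{"tx":0,"ty":0,"tz":0,"turn":0,"claw":0},{"tx":0,"ty":0,"tz":0,"turn":0,"claw":0},{"tx":0,"ty":0,"tz":0,"turn":0,"claw":0},{"tx":0,"ty":0,"tz":0,"turn":0,"claw":0}]'
python3 -m crank '[{"tx":0,"ty":0,"tz":-0.01,"turn":0,"claw":0},{"tx":0,"ty":0,"tz":-0.035,"turn":0,"claw":0},{"tx":0,"ty":0,"tz":-0.065,"turn":0,"claw":0},{"tx":0,"ty":0,"tz":-0.1,"turn":0,"claw":0},{"tx":0,"ty":0,"tz":-0.14,"turn":0,"claw":0}]'
python3 -m crank '[{"tx":0,"ty":0,"tz":0,"turn":0,"claw":0}]'
python3 go.py .50 -.1 .27 -10
```

```text
t: 11.37
tcp_pos: [0.5351, 0.2365, 0.1235]
eef_rot: [[-0.968, -0.252, 0.0], [-0.252, 0.968, 0.0], [-0.0, 0.0, -1.0]]
force: [-0.9, 0.1, 0.0]
opening: 0.0494
t 11.37 tcp [0.5351 0.2365 0.1235] yaw 104.61 F [-0.9  0.1  0. ] op 0.0494 j7 1.32 | tx ty tz turn [-0.0003 -0.0003  0.0001] -0.19
t: 11.78
tcp_pos: [0.5351, 0.2364, 0.1235]
eef_rot: [[-0.968, -0.252, 0.0], [-0.252, 0.968, 0.0], [-0.0, -0.0, -1.0]]
force: [0.5, 0.1, -0.3]
opening: 0.0851
t: 12.2
tcp_pos: [0.5341, 0.236, 0.2645]
eef_rot: [[-0.968, -0.252, -0.002], [-0.252, 0.968, -0.001], [0.003, -0.0, -1.0]]
force: [1.3, -0.3, -0.7]
opening: 0.0854
t: 12.28
tcp_pos: [0.5393, 0.2386, 0.273]
eef_rot: [[-0.968, -0.252, 0.016], [-0.252, 0.968, 0.008], [-0.018, 0.004, -1.0]]
force: [0.7, 0.3, 0.6]
opening: 0.0855
t 12.28 tcp [0.5393 0.2386 0.273 ] yaw 104.6 F [0.7 0.3 0.6] op 0.0855 j7 1.34 | tx ty tz turn [ 1.234e-01 -3.177e-01 -3.000e-04] 114.6
```

```bash
python3 -m crank '[{"tx":0.012,"ty":-0.03,"tz":0,"turn":0,"claw":0},{"tx":0.024,"ty":-0.06,"tz":0,"turn":0,"claw":0},{"tx":0.036,"ty":-0.092,"tz":0,"turn":0,"claw":0},{"tx":0.048,"ty":-0.125,"tz":0,"turn":0,"claw":0},{"tx":0.062,"ty":-0.158,"tz":0,"turn":0,"claw":0}]'
python3 -m crank '[{"tx":0.014,"ty":-0.035,"tz":0,"turn":7,"claw":0},{"tx":0.028,"ty":-0.07,"tz":0,"turn":14,"claw":0},{"tx":0.042,"ty":-0.105,"tz":0,"turn":21,"claw":0},{"tx":0.055,"ty":-0.135,"tz":0,"turn":28,"claw":0},{"tx":0.062,"ty":-0.158,"tz":0,"turn":35,"claw":0}]'
python3 -m crank '[{"tx":0,"ty":0,"tz":0,"turn":7,"claw":0},{"tx":0,"ty":0,"tz":0,"turn":14,"claw":0},{"tx":0,"ty":0,"tz":0,"turn":21,"claw":0},{"tx":0,"ty":0,"tz":0,"turn":28,"claw":0},{"tx":0,"ty":0,"tz":0,"turn":35,"claw":0}]'
python3 -m crank '[{"tx":0,"ty":0,"tz":0,"turn":7,"claw":0},{"tx":0,"ty":0,"tz":0,"turn":14,"claw":0},{"tx":0,"ty":0,"tz":0,"turn":21,"claw":0},{"tx":0,"ty":0,"tz":0,"turn":28,"claw":0},{"tx":0,"ty":0,"tz":0,"turn":35,"claw":0}]'
python3 -m crank '[{"tx":0,"ty":0,"tz":0,"turn":5,"claw":0},{"tx":0,"ty":0,"tz":0,"turn":9.5,"claw":0},{"tx":0,"ty":0,"tz":0,"turn":9.5,"claw":0},{"tx":0,"ty":0,"tz":0,"turn":9.5,"claw":0},{"tx":0,"ty":0,"tz":0,"turn":9.5,"claw":0}]'
python3 - <<'E'
from h import *
for n in ['top','scene']:
    p,d,W=get(n,n+'2');hsv=cv2.cvtColor(p,cv2.COLOR_RGB2HSV);x,y,zz=W[...,0],W[...,1],W[...,2]
    m=((hsv[...,1]>60)&(hsv[...,0]>5)&(hsv[...,0]<30)&(x>.4)&(x<.65)&(y>.1)&(y<.35)&(zz>.02)&(zz<.17))
    for a in (.15,.11,.06):
        top=W[m&(abs(zz-a-.002)<.01)];print(n,a,len(top),rect(top[:,:2]))
    if n=='top': continue
E
for n in 0; do python3 - <<'E'
from h import *
for n in ['top','scene']:
    W=cloud(n,np.load(n+'0.npz')['d']);x,y,z=W[...,0],W[...,1],W[...,2]
    k=W[(x>.56)&(x<.61)&(y>-.16)&(y<-.12)&(z>.2)];print(n,'knob',len(k),np.median(k,0).round(4),k.min(0).round(3),k.max(0).round(3))
    k=W[(x>.52)&(x<.61)&(y>-.29)&(y<-.17)&(z>.185)];print('keeper',len(k),k.mean(0).round(4),k.min(0).round(3),k.max(0).round(3))
    k=W[(x>.57)&(x<.68)&(y>.03)&(y<.1)&(z>.12)];print('hinge',len(k),k.mean(0).round(4),k.min(0).round(3),k.max(0).round(3))
E
done; python3 go.py .57 -.14 .25 -10
```

```text
t: 12.7
tcp_pos: [0.5148, 0.0666, 0.2642]
eef_rot: [[-0.967, -0.253, 0.002], [-0.253, 0.968, 0.0], [-0.002, -0.0, -1.0]]
force: [1.0, -0.6, 0.4]
opening: 0.0857
t: 13.12
tcp_pos: [0.4934, -0.1045, 0.2644]
eef_rot: [[-0.934, 0.358, 0.001], [0.358, 0.934, -0.002], [-0.001, -0.001, -1.0]]
force: [0.3, 0.2, -0.4]
opening: 0.0855
t: 13.53
tcp_pos: [0.4948, -0.1006, 0.2641]
eef_rot: [[-0.563, 0.826, 0.001], [0.826, 0.563, 0.0], [-0.0, 0.001, -1.0]]
force: [-1.2, 0.0, 0.3]
opening: 0.0854
t: 13.95
tcp_pos: [0.4949, -0.1004, 0.2641]
eef_rot: [[0.012, 1.0, 0.001], [1.0, -0.012, 0.0], [0.0, 0.001, -1.0]]
force: [-0.1, -0.7, 0.7]
opening: 0.0852
t: 14.37
tcp_pos: [0.4948, -0.1005, 0.2637]
eef_rot: [[0.17, 0.985, 0.0], [0.985, -0.17, 0.0], [0.0, 0.0, -1.0]]
force: [1.0, 0.2, 0.1]
opening: 0.0852
top 0.15 436 (532.6, 235.4, 74.6, 51.4, 14.1)
top 0.11 153 (533.0, 234.6, 93.0, 59.8, 15.4)
top 0.06 155 (534.3, 232.2, 110.8, 68.5, 12.7)
scene 0.15 319 (532.0, 236.9, 74.3, 50.2, 14.1)
scene 0.11 193 (539.1, 257.7, 105.3, 50.9, -17.1)
scene 0.06 242 (531.7, 235.9, 111.5, 70.9, 15.1)
top knob 33 [ 0.5857 -0.1389  0.222 ] [ 0.579 -0.147  0.201] [ 0.595 -0.132  0.226]
keeper 103 [ 0.5699 -0.23    0.1965] [ 0.545 -0.265  0.186] [ 0.593 -0.176  0.205]
hinge 133 [0.6207 0.0559 0.1406] [0.604 0.03  0.121] [0.638 0.078 0.158]
scene knob 40 [ 0.5875 -0.1377  0.2184] [ 0.579 -0.149  0.2  ] [ 0.593 -0.13   0.228]
keeper 77 [ 0.5714 -0.2294  0.1958] [ 0.543 -0.267  0.185] [ 0.593 -0.178  0.205]
hinge 173 [0.6219 0.0554 0.1386] [0.602 0.03  0.12 ] [0.64  0.079 0.16 ]
t 14.47 tcp [ 0.4948 -0.1006  0.2636] yaw -9.83 F [-0.2 -0.3 -0.3] op 0.0854 j7 0.21 | tx ty tz turn [-0.0259  0.0808  0.0136] 0.17
```

```bash
python3 go.py .5863 -.1395 .19 -9.8; python3 -m crank '[{"tx":-0.007,"ty":0.03,"tz":0,"turn":0,"claw":0},{"tx":-0.016,"ty":0.065,"tz":0,"turn":0,"claw":0},{"tx":-0.023,"ty":0.096,"tz":0,"turn":0,"claw":0},{"tx":-0.023,"ty":0.096,"tz":0.0,"turn":0,"claw":0},{"tx":-0.023,"ty":0.096,"tz":0,"turn":0,"claw":0}]'
python3 go.py .5863 -.1395 .19 -9.8
```

```text
t 14.47 tcp [ 0.4948 -0.1006  0.2636] yaw -9.83 F [-0.2 -0.3 -0.3] op 0.0854 j7 0.21 | tx ty tz turn [-0.0227  0.0968  0.0736] -0.03
t: 14.88
tcp_pos: [0.5858, -0.1405, 0.2624]
eef_rot: [[0.172, 0.985, -0.002], [0.985, -0.172, -0.0], [-0.001, -0.001, -1.0]]
force: [-0.8, -0.3, -0.1]
opening: 0.0856
t 14.88 tcp [ 0.5858 -0.1405  0.2624] yaw -9.9 F [-0.8 -0.3 -0.1] op 0.0856 j7 0.27 | tx ty tz turn [0.0011 0.0004 0.0724] -0.1
```

```bash
python3 -m crank '[{"tx":0.001,"ty":0,"tz":0.02,"turn":0,"claw":0},{"tx":0.001,"ty":0,"tz":0.045,"turn":0,"claw":0},{"tx":0.001,"ty":0,"tz":0.065,"turn":0,"claw":0},{"tx":0.001,"ty":0,"tz":0.071,"turn":0,"claw":0},{"tx":0.001,"ty":0,"tz":0.071,"turn":0,"claw":0}]'
python3 go.py .5863 -.1395 .19 -9.8
python3 -m crank '[{"tx":0,"ty":0,"tz":0,"turn":0,"claw":0.4},{"tx":0,"ty":0,"tz":0,"turn":0,"claw":0.5},{"tx":0,"ty":0,"tz":0,"turn":0,"claw":0.6},{"tx":0,"ty":0,"tz":0,"turn":0,"claw":0.7},{"tx":0,"ty":0,"tz":0,"turn":0,"claw":0.7}]' 40
python3 go.py .5863 -.1395 .19 -9.8
```

```text
t: 15.3
tcp_pos: [0.5836, -0.1378, 0.191]
eef_rot: [[0.171, 0.985, -0.004], [0.985, -0.171, 0.002], [0.001, -0.005, -1.0]]
force: [-0.0, -0.9, 0.1]
opening: 0.0855
t 15.3 tcp [ 0.5836 -0.1378  0.191 ] yaw -9.86 F [-0.  -0.9  0.1] op 0.0855 j7 0.3 | tx ty tz turn [-0.0013  0.003   0.001 ] -0.06
t: 15.72
tcp_pos: [0.5859, -0.1389, 0.1933]
eef_rot: [[0.172, 0.985, 0.001], [0.985, -0.172, -0.0], [-0.0, 0.002, -1.0]]
force: [-0.2, -0.0, -0.8]
opening: 0.0261
t 15.72 tcp [ 0.5859 -0.1389  0.1933] yaw -9.89 F [-0.2 -0.  -0.8] op 0.0261 j7 0.3 | tx ty tz turn [-0.0005  0.0005  0.0033] -0.09
```

```bash
python3 -m crank '[{"tx":0,"ty":0,"tz":0.003,"turn":0,"claw":0.8},{"tx":0,"ty":0,"tz":0.003,"turn":0,"claw":1},{"tx":0,"ty":0,"tz":0.003,"turn":0,"claw":1},{"tx":0,"ty":0,"tz":0.003,"turn":0,"claw":1},{"tx":0,"ty":0,"tz":0.003,"turn":0,"claw":1}]' 70
python3 go.py .5863 -.1395 .19 -9.8
python3 -m crank '[{"tx":0,"ty":0,"tz":-0.003,"turn":0,"claw":1},{"tx":0,"ty":0,"tz":-0.006,"turn":0,"claw":1},{"tx":0,"ty":0,"tz":-0.01,"turn":0,"claw":1},{"tx":0,"ty":0,"tz":-0.013,"turn":0,"claw":1},{"tx":0,"ty":0,"tz":-0.013,"turn":0,"claw":1}]'
python3 go.py .5863 -.1395 .19 -9.8
```

```text
t: 16.13
tcp_pos: [0.586, -0.1389, 0.1897]
eef_rot: [[0.172, 0.985, 0.001], [0.985, -0.172, -0.0], [-0.0, 0.001, -1.0]]
force: [0.9, -1.3, 2.0]
opening: 0.0143
t 16.13 tcp [ 0.586  -0.1389  0.1897] yaw -9.89 F [ 0.9 -1.3  2. ] op 0.0143 j7 0.3 | tx ty tz turn [-0.0005  0.0004 -0.0003] -0.09
t: 16.55
tcp_pos: [0.5846, -0.1339, 0.2001]
eef_rot: [[0.168, 0.986, -0.005], [0.986, -0.168, 0.007], [0.006, -0.006, -1.0]]
force: [3.3, 6.1, -10.8]
opening: 0.0145
t 16.55 tcp [ 0.5846 -0.1339  0.2001] yaw -9.66 F [  3.3   6.1 -10.8] op 0.0145 j7 0.29 | tx ty tz turn [-0.0053  0.0027  0.0101] 0.14
```

```bash
python3 -m crank '[{"tx":0.006,"ty":0,"tz":-0.002,"turn":0,"claw":1},{"tx":0.011,"ty":0,"tz":-0.002,"turn":0,"claw":1},{"tx":0.016,"ty":0,"tz":-0.002,"turn":0,"claw":1},{"tx":0.021,"ty":0,"tz":-0.002,"turn":0,"claw":1},{"tx":0.026,"ty":0,"tz":-0.002,"turn":0,"claw":1}]'
python3 go.py .5951 -.0867 .2 -9.8
```

```text
t: 16.97
tcp_pos: [0.5896, -0.1136, 0.2042]
eef_rot: [[0.172, 0.985, -0.001], [0.985, -0.172, -0.001], [-0.001, -0.001, -1.0]]
force: [1.4, -2.5, -6.8]
opening: 0.014
t 16.97 tcp [ 0.5896 -0.1136  0.2042] yaw -9.93 F [ 1.4 -2.5 -6.8] op 0.014 j7 0.25 | tx ty tz turn [0.0275 0.0008 0.0042] -0.13
```

Sliding freely, about 25 mm so far. Continuing to about 58 mm.

```bash
python3 -m crank '[{"tx":0.007,"ty":0,"tz":0,"turn":0,"claw":1},{"tx":0.014,"ty":0,"tz":0,"turn":0,"claw":1},{"tx":0.021,"ty":0,"tz":0,"turn":0,"claw":1},{"tx":0.027,"ty":0,"tz":0,"turn":0,"claw":1},{"tx":0.032,"ty":0,"tz":0,"turn":0,"claw":1}]'
python3 -m crank '[{"tx":0,"ty":0,"tz":0,"turn":0,"claw":1},{"tx":0,"ty":0,"tz":0,"turn":0,"claw":1}]'
python3 go.py .5951 -.0867 .2 -9.8
python3 - <<'E'
from h import *
p,d,W=get('scene');A=cv2.resize(p[110:265,185:305],(464,600),interpolation=cv2.INTER_CUBIC)
cv2.imwrite('pics/c.png',A[:,:,::-1])
E
```

```text
t: 17.38
tcp_pos: [0.5957, -0.0805, 0.2044]
eef_rot: [[0.171, 0.985, 0.0], [0.985, -0.171, 0.0], [0.0, 0.0, -1.0]]
force: [0.5, -2.1, -7.7]
opening: 0.0137
t: 17.55
tcp_pos: [0.5959, -0.0794, 0.2041]
eef_rot: [[0.17, 0.985, 0.0], [0.985, -0.17, 0.003], [0.003, -0.0, -1.0]]
force: [2.1, 1.5, -9.5]
opening: 0.0139
t 17.55 tcp [ 0.5959 -0.0794  0.2041] yaw -9.79 F [ 2.1  1.5 -9.5] op 0.0139 j7 0.2 | tx ty tz turn [-0.0074  0.0004  0.0041] 0.01
```

View pics/c.png

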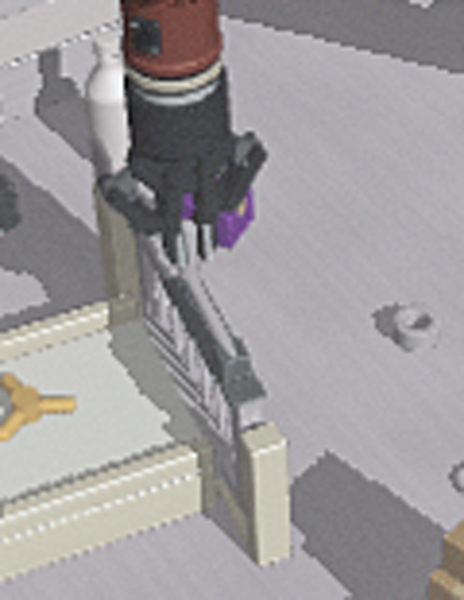

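The crop shows the fingers holding the knob at about (190,240), well clear of the keeper, with the bolt drawn about 56 mm. The cartons have left the gate's path. Now I'll swing the gate on an arc about the hinge (r ≈ 0.1265).

```bash
python3 -m crank '[{"tx":0,"ty":-0.003,"tz":0,"turn":1.5,"claw":1},{"tx":0.0002,"ty":-0.0063,"tz":0,"turn":2.9,"claw":1},{"tx":0.0006,"ty":-0.0126,"tz":0,"turn":5.7,"claw":1},{"tx":0.0014,"ty":-0.0189,"tz":0,"turn":8.6,"claw":1},{"tx":0.0025,"ty":-0.0251,"tz":0,"turn":11.5,"claw":1}]'
python3 - <<'E'
import numpy as np
from plant import read_state
s=read_state();d=np.array([.618,.045])-s['tcp_pos'][:2];print('r',np.hypot(*d),'theta',np.arctan2(d[0],d[1])-np.arctan2(.172,.985),s['force'],s['opening'])
E
```

```text
t: 18.02
tcp_pos: [0.5709, -0.075, 0.2045]
eef_rot: [[0.369, 0.93, 0.001], [0.93, -0.369, -0.0], [0.0, 0.001, -1.0]]
force: [3.1, -0.8, -9.1]
opening: 0.0141
r 0.12890495297895438 theta 0.20089547196319035 [ 3.09284455 -0.8139665  -9.09516048] 0.014071221552964875
```

```bash
python3 -m crank '[{"tx":0.0002,"ty":-0.0063,"tz":0,"turn":2.9,"claw":1},{"tx":0.0006,"ty":-0.0126,"tz":0,"turn":5.7,"claw":1},{"tx":0.0014,"ty":-0.0189,"tz":0,"turn":8.6,"claw":1},{"tx":0.0025,"ty":-0.0251,"tz":0,"turn":11.5,"claw":1},{"tx":0.0025,"ty":-0.0251,"tz":0,"turn":11.5,"claw":1}]'
python3 -m crank '[{"tx":0,"ty":0,"tz":0,"turn":0,"claw":1},{"tx":0,"ty":0,"tz":0,"turn":0,"claw":1},{"tx":0,"ty":0,"tz":0,"turn":0,"claw":1},{"tx":0,"ty":0,"tz":0,"turn":0,"claw":1},{"tx":0,"ty":0,"tz":0,"turn":0,"claw":1}]'
python3 -m crank '[{"tx":0,"ty":0,"tz":0,"turn":0,"claw":1},{"tx":0,"ty":0,"tz":0,"turn":0,"claw":1},{"tx":0,"ty":0,"tz":0,"turn":0,"claw":1},{"tx":0,"ty":0,"tz":0,"turn":0,"claw":1},{"tx":0,"ty":0,"tz":0,"turn":0,"claw":1}]'
python3 - <<'E'
from h import *
s=read_state();d=np.array([.618,.045])-s['tcp_pos'][:2];print('r',np.hypot(*d),'theta',np.arctan2(d[0],d[1])-np.arctan2(.172,.985),s['force'],s['opening'],np.abs(s['joint_vel']).max())
for n in ['top','scene']:
    p,d,W=get(n,n+'3');hsv=cv2.cvtColor(p,cv2.COLOR_RGB2HSV);x,y,zz=W[...,0],W[...,1],W[...,2]
    m=((hsv[...,1]>60)&(hsv[...,0]>5)&(hsv[...,0]<30)&(x>.4)&(x<.65)&(y>.1)&(y<.35)&(zz>.02)&(zz<.17))
    for a in (.15,.11,.06):
        top=W[m&(abs(zz-a-.002)<.01)];print(n,a,len(top),rect(top[:,:2]))
    g=W[(x>.4)&(x<.62)&(y>-.25)&(y<.04)&(zz>.12)&(zz<.165)];print('gate',len(g),rect(g[:,:2]))
A=cv2.resize(p[110:310,165:365],(600,600),interpolation=cv2.INTER_CUBIC);cv2.imwrite('pics/d.png',A[:,:,::-1])
E
```

```text
t: 18.43
tcp_pos: [0.5472, -0.063, 0.2044]
eef_rot: [[0.545, 0.838, -0.002], [0.838, -0.545, 0.001], [-0.001, -0.002, -1.0]]
force: [1.3, -0.4, -9.5]
opening: 0.014
t: 18.85
tcp_pos: [0.5489, -0.064, 0.2045]
eef_rot: [[0.543, 0.84, 0.0], [0.84, -0.543, -0.001], [-0.0, 0.0, -1.0]]
force: [1.8, -1.2, -9.6]
opening: 0.0138
t: 19.27
tcp_pos: [0.5488, -0.0639, 0.2045]
eef_rot: [[0.543, 0.839, 0.0], [0.839, -0.543, -0.001], [-0.0, 0.001, -1.0]]
force: [1.4, -1.8, -8.5]
opening: 0.0139
r 0.1290755746487229 theta 0.3934048316059196 [ 1.44693695 -1.79709146 -8.51030071] 0.013945223710116543 0.00138243152410993
top 0.15 437 (532.8, 235.5, 74.6, 50.9, 13.3)
top 0.11 154 (532.8, 234.8, 93.0, 59.6, 15.1)
top 0.06 154 (533.7, 233.3, 109.7, 68.7, 13.8)
gate 289 (545.2, -100.6, 293.7, 121.6, 83.7)
scene 0.15 321 (532.3, 236.7, 74.5, 49.8, 13.9)
scene 0.11 197 (538.8, 256.4, 105.8, 50.7, -17.4)
scene 0.06 239 (531.8, 236.4, 112.6, 69.4, 14.9)
gate 376 (546.8, -98.7, 290.6, 118.8, 83.7)
```

View pics/d.png

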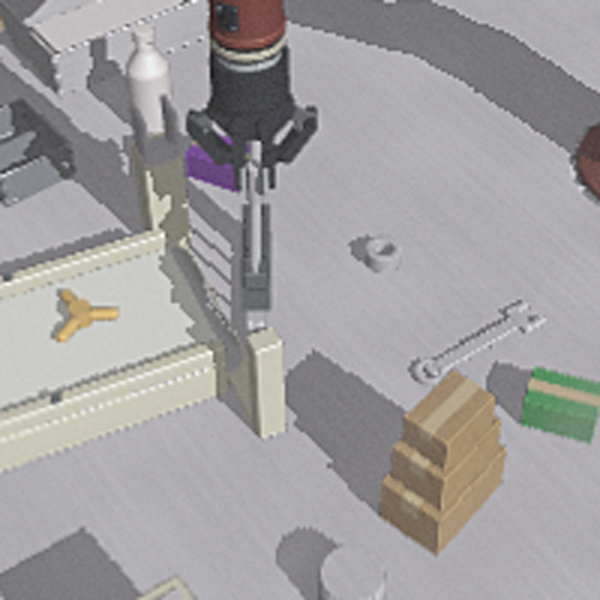

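The view shows the column square at (445,460). The gate is swung towards the robot, with its rail from the hinge post (262,330) to the fingers at (258,165) and the nose clear of the keeper (155,130). Everything is still, so I'm handing in.

```bash
python3 -c "
from plant import *
print(hand_in())"
```

```text
the job is handed in; nothing more can be done
None
```

The job is handed in at about 19.4 s of robot time. The cartons are stacked, the bolt is drawn, and the gripper is holding the gate ajar by the knob. The simulator gave no verdict, so the figures below are my own last checks.

- **Column:** In the top view all three carton centres lie within about 2–3 mm of each other, and their long sides agree within about 2° (13–15°). The column stood exactly where it was built after the gate was swung. In the scene view the middle carton's fit was thrown off by visible side faces (it read 539, 256 mm at −17°). I discounted that because the top view and the picture both show it square.
- **Bolt:** I lifted the knob about 14 mm, then drew the bolt back about 56 mm. That figure comes from the tool's travel less the tilt; I did not measure the joint directly.
- **Gate:** The angle is about 0.39 rad, worked out from the tool position about the estimated hinge, which puts the free edge roughly 98 mm from shut. My depth-based fit of the gate rail mixed in other parts and was no use as a check. The last picture shows the gate open and the bolt's nose clear of the keeper.
- **Hold:** The arm was still (fastest joint 0.0014 rad/s). The grip is set to 70 N, with the fingers 14 mm apart on the 16 mm knob.
- **Bystanders:** I saw no sign that any were touched in the pictures, but I did not measure their positions.

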